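# Find where the sample carousel rubs and lock it there

## Task

The hand-turned sample carousel rubs at one place in its turn. Turn it slowly by its upright handle, feel for the place where the drag clearly rises, and leave the carousel standing in the middle of that tight spot. Then take the seating tool, press the red lock cap on the hub squarely down with it until it clicks home, and stand the tool upright on the worktop again; do not disturb the beaker or the carton.

Things in the scene. Friction and masses are not known exactly. Their poses are not given: they have to be found in the camera images.
- hub (a point): Point on the carousel's upright axis, 63 mm above the worktop, at the top of its aluminium hub boss; it turns with the platter, and the handle is on its -x side. The carousel is a round white platter, 200 mm across, top 57 mm above the worktop, on a fixed grey stand; it turns without end stops either way.
- handle (a point): Black upright handle on the platter, 80 mm from its axis: a freely turning sleeve 22 to 24 mm thick, from 63 to 131 mm above the worktop; this point is on its axis half-way up, 97 mm above the worktop. Gripped at 105 to 115 mm above the worktop, open fingers clear the lock cap.
- lug: Small orange lug under the platter 80 mm from the axis, straight below the handle, hidden by the skirt; origin at its top. At one unknown place in the turn it rubs on the track below: drag at the handle is about 1 N, but 8 to 15 N over an arc about 0.4 rad wide. Left within 0.12 rad of the arc's middle it counts, and stays put when let go. The start is at least 0.5 rad outside this arc.
- lock_cap (a joint): Travel of the red lock cap (m): 0 raised as found, about 0.0165 clicked home on the hub. It resists with up to about 10 N, gives way past 0.0105 and snaps down and stays, clamping the platter. It is not meant to be lifted again.
- cap: Red lock cap on the carousel's axis, 52 mm across and 10 mm thick, flat on top; origin at the centre of its top face, 89.5 mm above the worktop when raised, 73 mm when home. Not to be pushed with the fingers.
- tool_mid (a point): Seating tool, loose, 120 mm tall, 0.22 kg, standing on its foot: white plastic foot 50 mm across and 16 mm high tapering up to 26 mm, then a round aluminium grip 26 mm thick up to the top. This point is on its axis half-way up, 60 mm above its flat underside; z axis along the tool, upward.
- tool_foot (a point): Centre of the flat underside of the seating tool.
- beaker_mid (a point): Clear plastic beaker, 70 mm across, 85 mm tall, a bystander; this point is 42 mm above its underside. Behind it, to the left of the carousel, stands a fixed dark computer tower about 0.45 m tall (nearest corner near x 0.5, y 0.3 m): approach the carousel from the robot side, not across the tower.
- carton_mid (a point): Pale grey-blue upright carton, 46 mm square, 158 mm tall, a bystander; this point is half-way up.

How it is judged:
On the way, in this order (a step that is already met when the one before it is completed fails the run):
1. the carousel stands still in its tight spot, the lug loaded, the lock cap still raised (contact force between lug and anything else above 7 N and angular speed of lug below 0.1 rad/s and value of joint lock_cap below 0.005 m), for 0.2 s.
2. the lock cap is pressed home with the seating tool standing squarely on it (value of joint lock_cap above 0.0145 m and horizontal distance between tool_foot and cap below 0.012 m and distance between tool_foot and cap below 0.014 m and angle between tool_foot's own z axis and vertical below 0.15 rad), for 0.05 s.
At the end, for the whole second after the job is handed in: The carousel stands in its tight spot (within about 0.13 rad of the middle; load on the lug over 7 N), the lock cap is home (travel over 14.5 mm), the seating tool stands upright on the worktop (within 0.1 rad, underside within 6 mm), let go (contact force between lug and anything else above 7 N and value of joint lock_cap above 0.0145 m and angle between tool_foot's own z axis and vertical below 0.1 rad and height (world z) of tool_foot below 0.006 m); the robot touches nothing.
It fails at once if the lock cap is pushed with the fingers instead of the tool (contact force between cap and the fingers above 2 N).
It fails at once if the beaker is displaced by more than 30 mm (distance of beaker_mid from where it was at the start of the episode above 0.03 m).
It fails at once if the carton is displaced by more than 30 mm (distance of carton_mid from where it was at the start of the episode above 0.03 m).
It also fails if it takes over 72 s, if anything falls off the work surface, if the arm or the gripper's body presses on something with over 40 N, if the wrist force passes 120 N, or if a joint passes its speed limit or range.

## Robot

A 6-joint arm with a two-finger parallel gripper is mounted at the origin on a cart in front of the work surface, level with it; the furniture and walls round the work are solid. World frame = base frame: x ahead of the robot, y to its left, z up, the work surface at z = 0. Lengths are in m, angles in rad, forces in N, time in s.
With the tool pointing down it reaches from about 0.375 to 0.975 m from the base axis. Payload 3.8 kg.
Tool frame: the origin (TCP) lies midway between the tips of the shut fingers; the grasp point (between the pads) lies 19 mm behind it; z points along the fingers, y is the line along which they close (so a half turn about z gives the same grasp; the last joint's range is limited). The gripper opens to 85 mm and grips with 20 to 120 N. Pads are 22 mm wide; open, the fingers measure 114 mm over their backs; the gripper's body (76 mm by 85 mm) begins 54 mm behind the grasp point. The pads swing forward as they close: fully open they stand 13 mm farther back than shut.
Start: joints at [1.196, 0.264, 1.604, -0, 1.274, -0.037], TCP at [0.224, 0.637, 0.207] pointing down, gripper open.
Joint ranges: [-2.63, 2.63], [-0.94, 2.18], [0.31, 2.57], [-1.31, 4.45], [0, 2.66], [-2.55, 2.55]. Speed limits (rad/s): [2.57, 2.57, 3.14, 3.14, 3.14, 3.14].

## Interface

Orientations are given as a rotation vector (axis times angle).
In Python, from workcell import bot gives the robot as it stands.
- The arm moves only by the tool jog_arm, never from a script. Its argument "motion" is a list of rows, each a list of 5 numbers: the opening, from -1 (shut) to 1 (fully open), then the shift along the tool's x, y, z in mm, then the turn about the tool's z in degrees. In form: [[claw, x, y, z, twist], ...]. A call has 1 to 10 rows; each row shifts and turns the commanded pose from where the row before left it, along the tool's axes as they then stand; what a row does not reach is not made up. A row lasts 1/12 s, in which the tool goes at most 41.7 mm and 7.16 degrees, less where a joint would pass 70% of its speed; a pose out of reach is approached as far as the arm can. A call with a gripper value outside its range is refused whole. The fingers move at their own pace and stop on an object; "force" is the grip in N (left out, the last holds). Time passes only in rows, so rows that do not move let the fingers close. It gives the time, the measured TCP pose, the force, the opening and the grip force at its end, in the units of the state.
- bot.read_state(): the state, without advancing time (a new reading comes with each control period).
- bot.read_camera(name): name is "scene" or "top" or "wrist"; returns (picture, depth): 400x640x3 uint8, red, green, blue; 400x640 float32, m along the optical axis (not along the pixel's ray), 0 where there is no reading.
- bot.get_calibration(name): a dict with "vfov" (degrees; the focal length in pixels is half the picture's height over the tangent of half this angle, whatever the lens; pixels are square), "cx", "cy" (the principal point, pixels), "rvec" (rotation vector, rad) and "tvec" (3), from world to camera coordinates, as OpenCV has them; the wrist camera has in their place "tool_from_camera" (4x4, takes a point from camera to tool coordinates, whose origin is the TCP and whose axes are the flange's). Camera axes: x right, y down, z forward; pixel columns grow to the right and rows downward; lengths in m; the calibration is good to about 2 mm. The wrist camera is an equidistant fisheye: a pixel r from the principal point sees the ray r / f radians off the axis. A picture is of the moment at which its call begins: read the wrist's pose just before it. get_calibration takes no time and is no camera call.
- bot.finish_job(): hands the job in; it is judged then, once.
The state is a dict: "time": time; "q": joint angles; "joint_vel": joint speeds; "joint_torque": joint torques, N m; "tool_pos": TCP position; "tcp_rot": TCP orientation; "wrist_force": force on the tool from outside, world axes, zero at the start; "torque": the same for the moment, N m; "width": opening from 0.0 (shut) to 1.0 (fully open); "grip_force": force on a finger pad.
Only numpy, scipy, OpenCV 4.12 (cv2) and the standard library are available. Lean on these libraries where they do the work, as an engineer would, in place of code of your own. Each camera call takes 0.05 s, during which the arm holds its last target. There are 200 camera calls.

## Working session

There is one attempt and no reset: what is moved stays moved. The work goes in short steps, Python scripts to look and compute and a tool call to move; the robot and the scene stay as the last step left them, time stands still between calls to the robot, and variables do not carry over. Pictures are saved under pics/ and viewed, at most 10 in all, crops included, and the job is handed in when it is done.

Besides the shell and the picture viewer there is one more tool, called after "Emit:" as name(argument=value, ...) on one line, values as JSON. jog_arm: Moves the arm, as the interface text tells. Its arguments: {"type":"object","properties":{"motion":{"type":"array"},"force":{"type":"number"}},"required":["motion"]}

```bash
mkdir -p pics; cat > h.py <<'E'
import numpy as np, cv2
from scipy.spatial.transform import Rotation as R
from workcell import bot
def cam(n):
    im,d=bot.read_camera(n); return im,d,bot.get_calibration(n)
def world(c,u,v,z=None,d=None):
    f=200/np.tan(np.radians(c['vfov']/2)); Rm=R.from_rotvec(np.ravel(c['rvec'])).as_matrix(); t=np.ravel(c['tvec'])
    r=np.array([(u-c['cx'])/f,(v-c['cy'])/f,1.]); o=-Rm.T@t; w=Rm.T@r
    return o+w*(d if d is not None else (z-o[2])/w[2])
def save(n,im): cv2.imwrite('pics/'+n,im[:,:,::-1])
E
python3 - <<'E'
from h import *
for n in('top','scene'):
    im,d,c=cam(n); save(n+'0.png',im); np.savez(n+'0.npz',im=im,d=d); print(n,c)
s=bot.read_state(); print(s)
E
```

```text
top {'vfov': 44.15948644017606, 'cx': 316.0966862933997, 'cy': 206.94299821046758, 'rvec': array([ 2.21846883, -2.15622132,  0.08023484]), 'tvec': array([-0.09132646,  0.53715852,  1.24038422])}
scene {'vfov': 50.0561391203415, 'cx': 308.7162846112414, 'cy': 203.84391624388914, 'rvec': array([ 1.8476493 , -1.28818272,  0.6811248 ]), 'tvec': array([-0.27714773,  0.35997224,  0.94673799])}
{'time': 0.1, 'q': array([ 1.19611154e+00,  2.64695638e-01,  1.60525035e+00,  1.15615751e-05,
        1.27369463e+00, -3.68874676e-02]), 'joint_vel': array([ 8.94540255e-04,  9.88658137e-05, -2.93784818e-03,  1.34562413e-05,
        1.38321062e-04,  3.50573244e-04]), 'joint_torque': array([ 4.61564068e-04, -5.16705787e+01, -3.68590558e+01, -1.98280932e-04,
        6.27088026e-03, -1.82314903e-05]), 'tool_pos': array([0.22343046, 0.63619363, 0.20626758]), 'tcp_rot': array([-0.52802444, -3.09646372,  0.00314509]), 'wrist_force': array([ 0.52381842, -0.82527534, -0.38038575]), 'torque': array([-0.03514644, -0.00442895,  0.03528121]), 'grip_force': 0.0, 'width': 0.998075693327385}
```

View pics/top0.png

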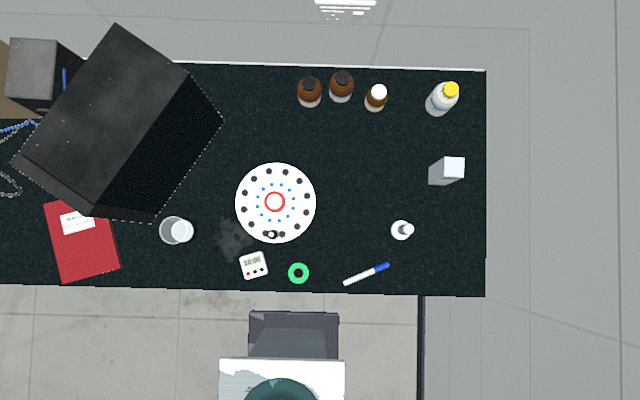

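View pics/scene0.png

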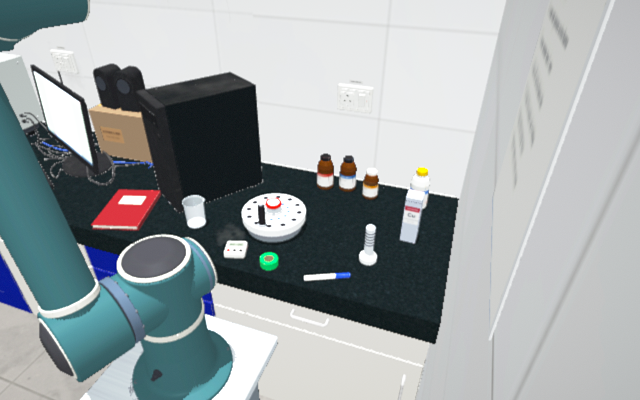

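The top view shows the platter at about (275,203), the red cap at (274,201), the handle at (272,234), the seating tool at (402,230), the beaker at (177,230) and the carton at (447,170). The scene view agrees, with the handle on the robot side and the tool standing at (368,258).

```bash
python3 - <<'E'
from h import *
def blob(m,near,rad):
    h,w=m.shape; Y,X=np.mgrid[:h,:w]; m=m&((X-near[0])**2+(Y-near[1])**2<rad**2); return X[m],Y[m]
z=np.load('top0.npz'); im,d=z['im'].astype(int),z['d']; c=bot.get_calibration('top')
r,g,b=im[...,0],im[...,1],im[...,2]
x,y=blob((r>150)&(g<110),(274,201),18); (p,rad)=cv2.minEnclosingCircle(np.c_[x,y].astype(np.float32)); print('cap',len(x),p,rad,world(c,*p,z=.0895))
# platter by white contour
x,y=blob((r>170)&(b>170),(275,203),48); p,rad=cv2.minEnclosingCircle(np.c_[x,y].astype(np.float32)); print('platter',p,rad,world(c,*p,z=.057))
# heights map points via depth
H=np.zeros((400,640,3))
for v in range(150,260):
    for u in range(150,480): H[v,u]=world(c,u,v,d=d[v,u])
for n,near,R_,lo,hi in(('handle',(272,234),15,.115,.14),('capd',(274,201),20,.083,.095),('platd',(275,203),50,.05,.064),('tooltop',(405,230),18,.112,.13),('toolfoot',(402,230),18,.005,.03),('carton',(450,168),30,.15,.17),('beaker',(177,230),25,.07,.095)):
    x,y=blob((H[...,2]>lo)&(H[...,2]<hi),near,R_); 
    if len(x):
        P=H[y,x]; print(n,len(x),P.mean(0).round(4),P.min(0).round(4),P.max(0).round(4),x.mean(),y.mean())
v=cv2.resize(im[180:260,220:440].astype(np.uint8),None,fx=3.6,fy=3.6,interpolation=2); save('crop0.png',v)
E
```

```text
cap 99 (274.3381652832031, 201.42530822753906) 9.9990873336792 [0.54505632 0.02521983 0.0895    ]
platter (275.0555419921875, 202.38888549804688) 40.6221809387207 [0.54527394 0.02604949 0.057     ]
handle 73 [0.4669 0.0261 0.1294] [0.4567 0.0157 0.1164] [0.4777 0.0369 0.1374] 271.43835616438355 233.6027397260274
capd 355 [0.5466 0.0249 0.0892] [ 5.218e-01 -3.000e-04  8.310e-02] [0.573  0.0504 0.0945] 274.51830985915495 200.79154929577464
platd 4533 [0.5478 0.0248 0.0566] [ 0.4474 -0.0733  0.05  ] [0.6468 0.1238 0.064 ] 275.6013677476285 201.4515773218619
tooltop 95 [ 0.489  -0.2939  0.1186] [ 0.4774 -0.3081  0.1123] [ 0.5012 -0.2822  0.1239] 408.4947368421053 228.1157894736842
toolfoot 185 [ 0.4876 -0.2877  0.0187] [ 0.4464 -0.3297  0.0051] [ 0.5284 -0.2623  0.0293] 398.56756756756755 229.65405405405406
carton 419 [ 0.6321 -0.3879  0.1574] [ 0.6086 -0.4124  0.1509] [ 0.6555 -0.3641  0.1646] 453.7326968973747 166.30787589498806
beaker 189 [0.4724 0.2723 0.0806] [0.4381 0.2338 0.0701] [0.5034 0.2999 0.0893] 171.47619047619048 228.74603174603175
```

View pics/crop0.png

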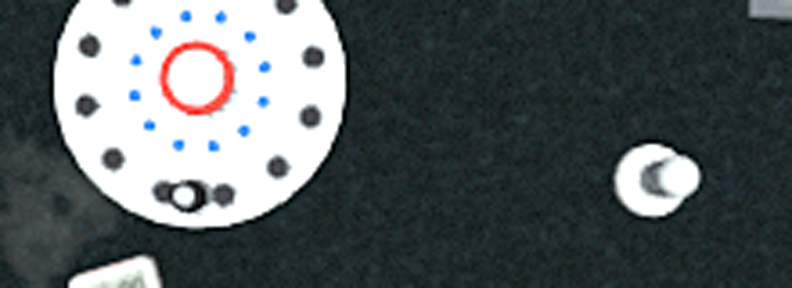

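Emit:
jog_arm(motion=[[1,0,0,0,-6.45],[1,0,0,0,-6.45],[1,0,0,0,-6.45],[1,-14,-36,0,0],[1,-14,-36,0,0],[1,-14,-36,0,0],[1,-14,-36,0,0],[1,-14,-36,0,0],[1,-14,-36,0,0],[1,-14,-36,0,0]], force=60)

```text
time: 0.93
tool_pos: [0.3216, 0.3828, 0.2069]
tcp_rot: [0.001, -3.141, 0.001]
wrist_force: [-0.1, 0.4, 0.2]
width: 0.999
grip_force: 0.0
```

Emit:
jog_arm(motion=[[1,-14,-36,0,0],[1,-14,-36,0,0],[1,-14,-36,0,0],[1,-14,-36,0,0],[1,-14,-36,0,0],[1,-14,-36,0,0],[1,-14,-36,0,0],[1,-14,-36,0,0],[1,-14,-36,0,0],[1,0,0,0,0]])

```text
time: 1.77
tool_pos: [0.4493, 0.055, 0.2074]
tcp_rot: [0.01, 3.141, -0.005]
wrist_force: [0.0, 0.3, 0.1]
width: 0.998
grip_force: 0.0
```

Emit:
jog_arm(motion=[[1,-9,-14.5,10,0],[1,-9,-14.5,10,0],[1,0,0,10,0],[1,0,0,0,0],[1,0,0,0,0]])

```text
time: 2.18
tool_pos: [0.4643, 0.0324, 0.1763]
tcp_rot: [-0.0, -3.139, -0.001]
wrist_force: [0.3, -1.2, -0.1]
width: 0.996
grip_force: 0.0
```

```bash
python3 - <<'E'
from h import *
s=bot.read_state(); im,d,c=cam('wrist'); save('wr0.png',im); np.savez('wr0.npz',im=im,d=d,p=s['tool_pos'],r=s['tcp_rot'])
print(s['tool_pos'],s['tcp_rot'],c)
E
```

```text
[0.46428513 0.03243861 0.17634301] [-2.88968978e-04 -3.13855976e+00 -6.80139011e-04] {'vfov': 65.70646984690485, 'cx': 318.84319540104343, 'cy': 203.6383494967005, 'tool_from_camera': array([[-1.19136087e-03, -9.45890178e-01, -3.24484749e-01,
         8.33226709e-02],
       [ 9.99997880e-01, -5.81905774e-04, -1.97525274e-03,
        -5.57610477e-05],
       [ 1.67955262e-03, -3.24486414e-01,  9.45888866e-01,
        -1.66730933e-01],
       [ 0.00000000e+00,  0.00000000e+00,  0.00000000e+00,
         1.00000000e+00]])}
```

View pics/wr0.png

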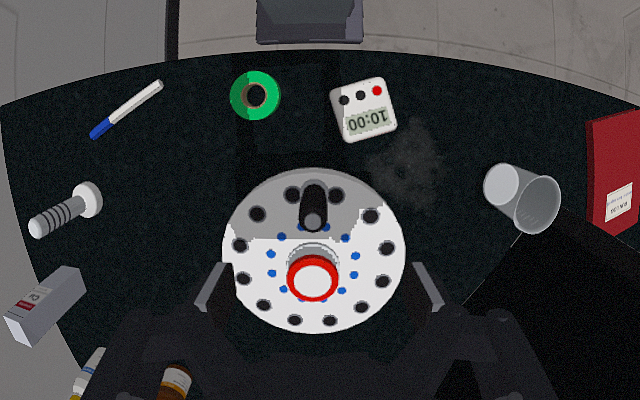

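The wrist view shows the handle's top at about (313,222), the cap at about (312,279), the tool leaning out at about (65,212), and the fingers on either side of the handle.

```bash
cat >> h.py <<'E'
def wray(c,p,r,u,v,z):
    f=200/np.tan(np.radians(c['vfov']/2)); q=np.array([u-c['cx'],v-c['cy']]); th=np.linalg.norm(q)/f
    k=np.r_[q/np.linalg.norm(q)*np.sin(th),np.cos(th)]; T=c['tool_from_camera']; M=R.from_rotvec(r).as_matrix()
    o=M@T[:3,3]+p; w=M@T[:3,:3]@k; return o+w*(z-o[2])/w[2]
E
python3 - <<'E'
from h import *
z=np.load('wr0.npz'); im=z['im'].astype(int); p,r=z['p'],z['r']; c=bot.get_calibration('wrist')
m=((im[...,0]>170)&(im[...,1]<80)); m[:240]=0; m[320:]=0; m[:,:270]=0; m[:,360:]=0
y,x=np.nonzero(m)
P=np.array([wray(c,p,r,a,b,.0895)[:2] for a,b in zip(x,y)],np.float32)
hull=cv2.convexHull(P); print('cap',cv2.minEnclosingCircle(P))
g=im[195:240,295:335].sum(2)
for u,v in((313,222),(303,222),(323,222),(313,212),(313,231)): print(u,v,wray(c,p,r,u,v,.131))
# platter rim
w=(im.min(2)>120); w[:165]=0;w[338:]=0;w[:,:220]=0;w[:,408:]=0
n,l,st,ce=cv2.connectedComponentsWithStats(w.astype(np.uint8)); i=1+st[1:,4].argmax(); y,x=np.nonzero(l==i)
P=np.array([wray(c,p,r,a,b,.057)[:2] for a,b in zip(x,y)],np.float32); print('plat',cv2.minEnclosingCircle(P))
for u,v in((36,229),(91,200)): print('tool',wray(c,p,r,u,v,.12 if u==36 else .016))
save('cr1.png',cv2.resize(im[190:250,280:346].astype(np.uint8),None,fx=8,fy=8,interpolation=0))
E
```

```text
cap ((0.5463294386863708, 0.025256674736738205), 0.025571122765541077)
313 222 [0.46793144 0.02761841 0.131     ]
303 222 [0.46793612 0.02020972 0.131     ]
323 222 [0.46793696 0.03501722 0.131     ]
313 212 [0.46003872 0.02768116 0.131     ]
313 231 [0.47521408 0.02755791 0.131     ]
plat ((0.5446276664733887, 0.024693407118320465), 0.10189767926931381)
tool [ 0.48730055 -0.28784916  0.12      ]
tool [ 0.48709507 -0.28000618  0.016     ]
```

View pics/cr1.png

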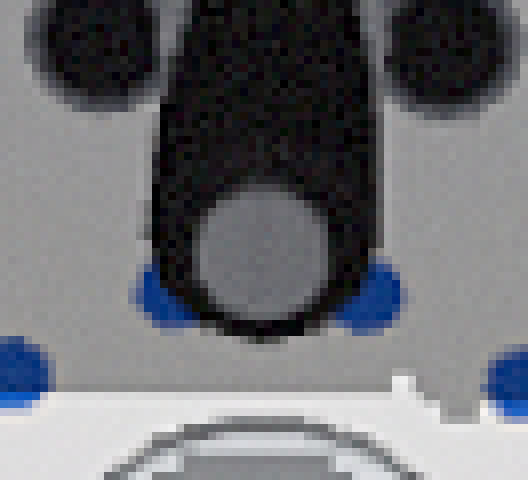

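The handle's cap sits in the crop at about (262,250), so it is at x 0.467, y 0.027; the axis is at 0.546, 0.025.

Emit:
jog_arm(motion=[[1,-2,-5,0,0],[1,0,0,14,0],[1,0,0,28,0],[1,0,0,28,0],[1,0,0,14,0],[1,0,0,0,0],[-1,0,0,0,0],[-1,0,0,0,0],[-1,0,0,0,0],[-1,0,0,0,0]], force=60)

```text
time: 3.07
tool_pos: [0.4692, 0.0269, 0.0953]
tcp_rot: [-0.0, 3.138, 0.0]
wrist_force: [-0.2, -0.2, 0.3]
width: 0.452
grip_force: 0.0
```

Emit:
jog_arm(motion=[[-1,0,0,0,0],[-1,0,0,0,0],[-1,0,0,0,0],[-1,0,0,0,0]])

```text
time: 3.4
tool_pos: [0.4687, 0.0269, 0.0951]
tcp_rot: [0.0, 3.139, 0.0]
wrist_force: [-1.5, 0.9, 4.8]
width: 0.221
grip_force: 58.5
```

```bash
python3 - <<'E'
import numpy as np
for k in range(9):
    ph=np.pi-.025+.035*np.arange(10*k,10*k+11); x=np.round(-80*np.cos(ph),1); y=np.round(80*np.sin(ph),1)
    print([[-1,round(a,1),round(b,1),0,0] for a,b in zip(np.diff(x),np.diff(y))])
E
```

```text
[[-1, np.float64(0.0), np.float64(-2.8), 0, 0], [-1, np.float64(-0.1), np.float64(-2.8), 0, 0], [-1, np.float64(-0.2), np.float64(-2.8), 0, 0], [-1, np.float64(-0.2), np.float64(-2.8), 0, 0], [-1, np.float64(-0.4), np.float64(-2.8), 0, 0], [-1, np.float64(-0.5), np.float64(-2.7), 0, 0], [-1, np.float64(-0.5), np.float64(-2.8), 0, 0], [-1, np.float64(-0.7), np.float64(-2.7), 0, 0], [-1, np.float64(-0.7), np.float64(-2.7), 0, 0], [-1, np.float64(-0.9), np.float64(-2.6), 0, 0]]
[[-1, np.float64(-0.9), np.float64(-2.7), 0, 0], [-1, np.float64(-1.1), np.float64(-2.6), 0, 0], [-1, np.float64(-1.1), np.float64(-2.5), 0, 0], [-1, np.float64(-1.2), np.float64(-2.6), 0, 0], [-1, np.float64(-1.3), np.float64(-2.5), 0, 0], [-1, np.float64(-1.4), np.float64(-2.4), 0, 0], [-1, np.float64(-1.4), np.float64(-2.4), 0, 0], [-1, np.float64(-1.6), np.float64(-2.3), 0, 0], [-1, np.float64(-1.6), np.float64(-2.3), 0, 0], [-1, np.float64(-1.7), np.float64(-2.2), 0, 0]]
[[-1, np.float64(-1.8), np.float64(-2.1), 0, 0], [-1, np.float64(-1.9), np.float64(-2.1), 0, 0], [-1, np.float64(-1.9), np.float64(-2.1), 0
[... 2482 characters left out ...]
np.float64(-1.4), np.float64(2.4), 0, 0], [-1, np.float64(-1.3), np.float64(2.5), 0, 0], [-1, np.float64(-1.2), np.float64(2.5), 0, 0], [-1, np.float64(-1.1), np.float64(2.5), 0, 0], [-1, np.float64(-1.1), np.float64(2.6), 0, 0]]
[[-1, np.float64(-0.9), np.float64(2.7), 0, 0], [-1, np.float64(-0.9), np.float64(2.6), 0, 0], [-1, np.float64(-0.8), np.float64(2.7), 0, 0], [-1, np.float64(-0.7), np.float64(2.7), 0, 0], [-1, np.float64(-0.5), np.float64(2.8), 0, 0], [-1, np.float64(-0.5), np.float64(2.7), 0, 0], [-1, np.float64(-0.4), np.float64(2.8), 0, 0], [-1, np.float64(-0.3), np.float64(2.8), 0, 0], [-1, np.float64(-0.2), np.float64(2.8), 0, 0], [-1, np.float64(-0.1), np.float64(2.8), 0, 0]]
```

Emit:
jog_arm(motion=[[-1,0,-2.8,0,0],[-1,-0.1,-2.8,0,0],[-1,-0.2,-2.8,0,0],[-1,-0.2,-2.8,0,0],[-1,-0.4,-2.8,0,0],[-1,-0.5,-2.7,0,0],[-1,-0.5,-2.8,0,0],[-1,-0.7,-2.7,0,0],[-1,-0.7,-2.7,0,0],[-1,-0.9,-2.6,0,0]])

```text
time: 4.23
tool_pos: [0.4732, -0.0007, 0.0951]
tcp_rot: [0.001, 3.139, 0.001]
wrist_force: [0.4, 0.4, 6.0]
width: 0.221
grip_force: 58.6
```

Emit:
jog_arm(motion=[[-1,-0.9,-2.7,0,0],[-1,-1.1,-2.6,0,0],[-1,-1.1,-2.5,0,0],[-1,-1.2,-2.6,0,0],[-1,-1.3,-2.5,0,0]])

```text
time: 4.65
tool_pos: [0.479, -0.0136, 0.095]
tcp_rot: [0.001, 3.138, 0.001]
wrist_force: [0.6, 1.0, 4.2]
width: 0.224
grip_force: 58.6
```

Emit:
jog_arm(motion=[[-1,-1.4,-2.4,0,0],[-1,-1.4,-2.4,0,0],[-1,-1.6,-2.3,0,0],[-1,-1.6,-2.3,0,0],[-1,-1.7,-2.2,0,0]])

```text
time: 5.07
tool_pos: [0.4869, -0.0251, 0.095]
tcp_rot: [0.001, 3.138, 0.001]
wrist_force: [0.8, 2.3, 4.8]
width: 0.222
grip_force: 58.6
```

Emit:
jog_arm(motion=[[-1,-1.8,-2.1,0,0],[-1,-1.9,-2.1,0,0],[-1,-1.9,-2.1,0,0],[-1,-2.0,-1.9,0,0],[-1,-2.1,-1.9,0,0]])

```text
time: 5.48
tool_pos: [0.4966, -0.035, 0.095]
tcp_rot: [0.001, 3.138, 0.001]
wrist_force: [0.4, 3.2, 4.6]
width: 0.226
grip_force: 58.6
```

Emit:
jog_arm(motion=[[-1,-2.1,-1.8,0,0],[-1,-2.2,-1.7,0,0],[-1,-2.3,-1.7,0,0],[-1,-2.3,-1.6,0,0],[-1,-2.4,-1.5,0,0]])

```text
time: 5.9
tool_pos: [0.5079, -0.0431, 0.095]
tcp_rot: [0.001, 3.138, 0.002]
wrist_force: [0.9, 4.1, 5.2]
width: 0.221
grip_force: 58.6
```

Emit:
jog_arm(motion=[[-1,-2.4,-1.4,0,0],[-1,-2.5,-1.3,0,0],[-1,-2.5,-1.3,0,0],[-1,-2.5,-1.1,0,0],[-1,-2.6,-1.1,0,0]])

```text
time: 6.32
tool_pos: [0.5203, -0.0491, 0.095]
tcp_rot: [0.001, 3.139, 0.002]
wrist_force: [1.0, 4.4, 6.2]
width: 0.223
grip_force: 58.7
```

Emit:
jog_arm(motion=[[-1,-2.6,-0.9,0,0],[-1,-2.7,-0.9,0,0],[-1,-2.7,-0.8,0,0],[-1,-2.7,-0.7,0,0],[-1,-2.7,-0.6,0,0]])

```text
time: 6.73
tool_pos: [0.5335, -0.0528, 0.095]
tcp_rot: [0.001, 3.139, 0.003]
wrist_force: [-0.2, 4.1, 6.4]
width: 0.221
grip_force: 58.7
```

Emit:
jog_arm(motion=[[-1,-2.8,-0.5,0,0],[-1,-2.8,-0.4,0,0],[-1,-2.7,-0.3,0,0],[-1,-2.8,-0.2,0,0],[-1,-2.8,-0.1,0,0]])

```text
time: 7.15
tool_pos: [0.5471, -0.0543, 0.095]
tcp_rot: [0.001, 3.14, 0.003]
wrist_force: [-1.6, 4.0, 6.1]
width: 0.226
grip_force: 58.8
```

Emit:
jog_arm(motion=[[-1,-2.8,0,0,0],[-1,-2.8,0.1,0,0],[-1,-2.8,0.2,0,0],[-1,-2.8,0.3,0,0],[-1,-2.8,0.3,0,0]])

```text
time: 7.57
tool_pos: [0.5608, -0.0533, 0.095]
tcp_rot: [0.001, 3.14, 0.003]
wrist_force: [-1.7, 3.7, 7.2]
width: 0.225
grip_force: 58.8
```

Emit:
jog_arm(motion=[[-1,-2.7,0.5,0,0],[-1,-2.8,0.6,0,0],[-1,-2.7,0.7,0,0],[-1,-2.7,0.7,0,0],[-1,-2.7,0.9,0,0]])

```text
time: 7.98
tool_pos: [0.5742, -0.05, 0.095]
tcp_rot: [0.001, 3.141, 0.002]
wrist_force: [-2.6, 3.0, 6.7]
width: 0.22
grip_force: 58.9
```

Emit:
jog_arm(motion=[[-1,-2.6,0.9,0,0],[-1,-2.6,1.1,0,0],[-1,-2.6,1.1,0,0],[-1,-2.5,1.2,0,0],[-1,-2.4,1.4,0,0]])

```text
time: 8.4
tool_pos: [0.5868, -0.0445, 0.095]
tcp_rot: [0.0, 3.141, 0.002]
wrist_force: [-2.6, 2.0, 7.9]
width: 0.228
grip_force: 58.9
```

Emit:
jog_arm(motion=[[-1,-2.5,1.4,0,0],[-1,-2.4,1.4,0,0],[-1,-2.3,1.6,0,0],[-1,-2.2,1.6,0,0],[-1,-2.3,1.8,0,0]])

```text
time: 8.82
tool_pos: [0.5984, -0.037, 0.095]
tcp_rot: [0.0, 3.141, 0.001]
wrist_force: [-2.1, 2.1, 7.9]
width: 0.223
grip_force: 58.9
```

Emit:
jog_arm(motion=[[-1,-2.1,1.8,0,0],[-1,-2.1,1.8,0,0],[-1,-2.0,2.0,0,0],[-1,-1.9,2.0,0,0],[-1,-1.9,2.1,0,0]])

```text
time: 9.23
tool_pos: [0.6084, -0.0275, 0.095]
tcp_rot: [0.0, 3.141, 0.0]
wrist_force: [-2.4, 0.8, 6.9]
width: 0.224
grip_force: 58.8
```

Emit:
jog_arm(motion=[[-1,-1.8,2.1,0,0],[-1,-1.8,2.2,0,0],[-1,-1.6,2.3,0,0],[-1,-1.6,2.3,0,0],[-1,-1.5,2.4,0,0]])

```text
time: 9.65
tool_pos: [0.6167, -0.0164, 0.095]
tcp_rot: [0.0, 3.141, -0.0]
wrist_force: [-1.7, 0.2, 6.6]
width: 0.224
grip_force: 58.8
```

Emit:
jog_arm(motion=[[-1,-1.4,2.4,0,0],[-1,-1.3,2.5,0,0],[-1,-1.2,2.5,0,0],[-1,-1.1,2.5,0,0],[-1,-1.1,2.6,0,0]])

```text
time: 10.07
tool_pos: [0.6227, -0.0046, 0.0951]
tcp_rot: [-0.0, 3.141, -0.002]
wrist_force: [-3.4, -3.6, 8.5]
width: 0.226
grip_force: 58.9
```

The drag is rising, so I'll sample more finely.

Emit:
jog_arm(motion=[[-1,-0.9,2.7,0,0],[-1,-0.9,2.6,0,0]])

```text
time: 10.23
tool_pos: [0.6241, -0.0008, 0.095]
tcp_rot: [0.001, -3.141, 0.006]
wrist_force: [-4.7, -7.9, 7.9]
width: 0.224
grip_force: 59.1
```

Emit:
jog_arm(motion=[[-1,-0.8,2.7,0,0],[-1,-0.7,2.7,0,0]])

```text
time: 10.4
tool_pos: [0.6254, 0.0032, 0.095]
tcp_rot: [0.002, -3.141, 0.01]
wrist_force: [-4.8, -12.9, 8.4]
width: 0.223
grip_force: 59.2
```

Emit:
jog_arm(motion=[[-1,-0.5,2.8,0,0],[-1,-0.5,2.7,0,0]])

```text
time: 10.57
tool_pos: [0.6267, 0.0084, 0.0951]
tcp_rot: [-0.001, 3.142, -0.01]
wrist_force: [-4.1, -9.8, 7.6]
width: 0.222
grip_force: 59.0
```

Emit:
jog_arm(motion=[[-1,-0.4,2.8,0,0],[-1,-0.3,2.8,0,0]])

```text
time: 10.73
tool_pos: [0.6278, 0.0144, 0.0951]
tcp_rot: [-0.001, 3.141, -0.008]
wrist_force: [-2.4, -7.7, 7.1]
width: 0.227
grip_force: 59.0
```

Emit:
jog_arm(motion=[[-1,-0.2,2.8,0,0],[-1,-0.1,2.8,0,0]])

```text
time: 10.9
tool_pos: [0.6285, 0.0208, 0.0951]
tcp_rot: [0.0, 3.14, -0.006]
wrist_force: [-2.0, -4.7, 6.1]
width: 0.223
grip_force: 58.9
```

Emit:
jog_arm(motion=[[-1,0,2.8,0,0],[-1,0.1,2.8,0,0]])

```text
time: 11.07
tool_pos: [0.6287, 0.028, 0.0951]
tcp_rot: [0.001, 3.139, -0.002]
wrist_force: [-0.4, -1.6, 6.1]
width: 0.228
grip_force: 58.9
```

Emit:
jog_arm(motion=[[-1,0.2,2.8,0,0],[-1,0.3,2.8,0,0],[-1,0.4,2.8,0,0],[-1,0.5,2.7,0,0],[-1,0,0,0,0]])

```text
time: 11.48
tool_pos: [0.6274, 0.0403, 0.0951]
tcp_rot: [-0.0, 3.139, -0.0]
wrist_force: [0.3, -0.1, 4.4]
width: 0.223
grip_force: 58.9
```

Emit:
jog_arm(motion=[[-1,-0.3,-1.4,0,0],[-1,-0.2,-1.4,0,0],[-1,-0.2,-1.4,0,0],[-1,-0.2,-1.4,0,0]])

```text
time: 11.82
tool_pos: [0.6282, 0.0348, 0.0951]
tcp_rot: [0.0, 3.139, 0.001]
wrist_force: [-0.6, 1.2, 5.5]
width: 0.226
grip_force: 58.9
```

Emit:
jog_arm(motion=[[-1,-0.2,-1.4,0,0],[-1,-0.1,-1.4,0,0],[-1,-0.1,-1.4,0,0]])

```text
time: 12.07
tool_pos: [0.6286, 0.0306, 0.0951]
tcp_rot: [0.0, 3.139, 0.001]
wrist_force: [-1.2, 0.7, 6.0]
width: 0.221
grip_force: 58.9
```

Emit:
jog_arm(motion=[[-1,-0.1,-1.4,0,0],[-1,-0.1,-1.4,0,0],[-1,0,-1.4,0,0]])

```text
time: 12.32
tool_pos: [0.6287, 0.0266, 0.095]
tcp_rot: [0.001, 3.139, 0.002]
wrist_force: [-1.4, 2.3, 5.9]
width: 0.223
grip_force: 59.0
```

Emit:
jog_arm(motion=[[-1,0,-1.4,0,0],[-1,0,-1.4,0,0],[-1,0,-1.4,0,0]])

```text
time: 12.57
tool_pos: [0.6287, 0.0235, 0.0951]
tcp_rot: [0.001, 3.139, 0.004]
wrist_force: [-1.0, 6.5, 6.4]
width: 0.221
grip_force: 59.0
```

Emit:
jog_arm(motion=[[-1,0.1,-1.4,0,0],[-1,0.1,-1.4,0,0],[-1,0.1,-1.4,0,0]])

```text
time: 12.82
tool_pos: [0.6285, 0.0205, 0.0951]
tcp_rot: [0.002, 3.139, 0.007]
wrist_force: [-0.3, 9.4, 5.4]
width: 0.222
grip_force: 59.0
```

Emit:
jog_arm(motion=[[-1,0.1,-1.4,0,0],[-1,0.2,-1.4,0,0],[-1,0.2,-1.4,0,0]])

```text
time: 13.07
tool_pos: [0.6282, 0.0174, 0.0951]
tcp_rot: [0.002, 3.139, 0.01]
wrist_force: [0.2, 11.6, 4.8]
width: 0.224
grip_force: 59.0
```

Emit:
jog_arm(motion=[[-1,0.2,-1.4,0,0],[-1,0.3,-1.4,0,0],[-1,0.3,-1.4,0,0]])

```text
time: 13.32
tool_pos: [0.6276, 0.0129, 0.0951]
tcp_rot: [0.001, 3.138, 0.009]
wrist_force: [0.2, 10.7, 5.2]
width: 0.222
grip_force: 59.0
```

Emit:
jog_arm(motion=[[-1,0.3,-1.4,0,0],[-1,0.4,-1.4,0,0],[-1,0.4,-1.3,0,0]])

```text
time: 13.57
tool_pos: [0.6268, 0.0086, 0.0952]
tcp_rot: [0.001, 3.138, 0.008]
wrist_force: [0.8, 9.4, 4.7]
width: 0.225
grip_force: 58.9
```

Emit:
jog_arm(motion=[[-1,0.4,-1.3,0,0],[-1,0.4,-1.3,0,0],[-1,0.4,-1.3,0,0]])

```text
time: 13.82
tool_pos: [0.6257, 0.0044, 0.0952]
tcp_rot: [0.001, 3.137, 0.007]
wrist_force: [1.5, 8.2, 4.1]
width: 0.221
grip_force: 58.9
```

Emit:
jog_arm(motion=[[-1,0.5,-1.3,0,0],[-1,0.5,-1.3,0,0],[-1,0.5,-1.3,0,0]])

```text
time: 14.07
tool_pos: [0.624, -0.001, 0.0951]
tcp_rot: [0.0, 3.138, 0.003]
wrist_force: [0.4, 3.9, 5.5]
width: 0.226
grip_force: 59.0
```

Emit:
jog_arm(motion=[[-1,0.5,-1.3,0,0],[-1,0.5,-1.3,0,0],[-1,0.5,-1.3,0,0]])

```text
time: 14.32
tool_pos: [0.6219, -0.0063, 0.095]
tcp_rot: [0.0, 3.139, 0.0]
wrist_force: [-0.9, 2.0, 6.7]
width: 0.223
grip_force: 59.2
```

Emit:
jog_arm(motion=[[-1,0.6,-1.3,0,0],[-1,0.6,-1.3,0,0],[-1,0.6,-1.3,0,0]])

```text
time: 14.57
tool_pos: [0.6199, -0.0105, 0.0951]
tcp_rot: [0.0, 3.139, -0.0]
wrist_force: [-1.2, 1.5, 7.0]
width: 0.224
grip_force: 59.3
```

Emit:
jog_arm(motion=[[-1,0.6,-1.2,0,0],[-1,0.6,-1.2,0,0],[-1,0.6,-1.2,0,0]])

```text
time: 14.82
tool_pos: [0.618, -0.0141, 0.095]
tcp_rot: [0.0, 3.14, -0.0]
wrist_force: [-1.2, 2.2, 6.6]
width: 0.225
grip_force: 59.3
```

Emit:
jog_arm(motion=[[-1,-1.3,2.4,0,0],[-1,-1.2,2.5,0,0],[-1,-1.1,2.5,0,0],[-1,-1.0,2.5,0,0],[-1,-0.9,2.6,0,0],[-1,-0.9,2.6,0,0],[-1,-0.8,2.6,0,0],[-1,-0.7,2.7,0,0],[-1,-0.7,2.7,0,0],[-1,-0.5,2.7,0,0]])

```text
time: 15.65
tool_pos: [0.6264, 0.0074, 0.0951]
tcp_rot: [-0.001, 3.141, -0.011]
wrist_force: [-2.3, -9.7, 8.3]
width: 0.221
grip_force: 59.6
```

Emit:
jog_arm(motion=[[-1,0,0,0,0],[-1,0,0,0,0]])

```text
time: 15.82
tool_pos: [0.6269, 0.0094, 0.0951]
tcp_rot: [-0.0, 3.14, -0.006]
wrist_force: [-0.7, -4.3, 6.8]
width: 0.222
grip_force: 59.5
```

Emit:
jog_arm(motion=[[-1,-0.4,2.5,0,0],[-1,0,0,0,0],[-1,0,0,0,0],[-1,0,0,0,0]])

```text
time: 16.15
tool_pos: [0.6274, 0.0119, 0.0951]
tcp_rot: [-0.0, 3.14, -0.006]
wrist_force: [-1.0, -4.0, 7.6]
width: 0.223
grip_force: 59.5
```

Emit:
jog_arm(motion=[[-1,0,0,0,0],[1,0,0,0,0],[1,0,0,0,0],[1,0,0,0,0],[1,0,0,0,0],[1,0,0,0,0],[1,0,0,0,0]])

```text
time: 16.73
tool_pos: [0.6264, 0.0146, 0.0931]
tcp_rot: [0.0, -3.141, -0.0]
wrist_force: [1.0, 0.4, 0.1]
width: 1.001
grip_force: 0.0
```

Emit:
jog_arm(motion=[[1,0,0,-15,0],[1,0,0,-35,0],[1,0,0,-35,0],[1,0,0,-10,0],[1,7,-15,0,0],[1,14,-31,0,0],[1,14,-31,0,0],[1,14,-31,0,0],[1,14,-31,0,0],[1,14,-31,0,0]])

```text
time: 17.57
tool_pos: [0.5474, -0.1569, 0.1869]
tcp_rot: [0.001, -3.139, -0.001]
wrist_force: [0.1, -0.7, 0.2]
width: 0.999
grip_force: 0.0
```

Emit:
jog_arm(motion=[[1,14,-31,0,0],[1,14,-31,0,0],[1,14,-31,0,0],[1,14,-31,0,0],[1,7,-15,0,0],[1,0,0,0,0],[1,0,0,0,0]])

```text
time: 18.15
tool_pos: [0.4851, -0.2951, 0.1871]
tcp_rot: [-0.004, -3.14, -0.002]
wrist_force: [0.2, -0.4, 0.2]
width: 1.001
grip_force: 0.0
```

```bash
python3 - <<'E'
from h import *
s=bot.read_state(); im,d,c=cam('wrist'); np.savez('wr1.npz',im=im,d=d,p=s['tool_pos'],r=s['tcp_rot'])
im2,d2,c2=cam('top')
print(s['tool_pos'],s['tcp_rot'])
cv2.imwrite('pics/wr1.png',cv2.resize(np.vstack([im,im2])[:,:,::-1],(480,600)))
P=[]
for v in range(150,230):
    for u in range(240,310):
        q=world(c2,u,v,d=d2[v,u])
        if .115<q[2]<.14: P.append(q)
P=np.array(P); print(len(P),P.mean(0),P.min(0),P.max(0))
E
```

```text
[ 0.48505568 -0.29509203  0.18709848] [-4.31776292e-03 -3.13977894e+00 -2.32168123e-03]
75 [0.62439589 0.00994965 0.12880874] [ 6.15191671e-01 -1.76729079e-04  1.16582402e-01] [0.63540523 0.02116819 0.13663207]
```

View pics/wr1.png

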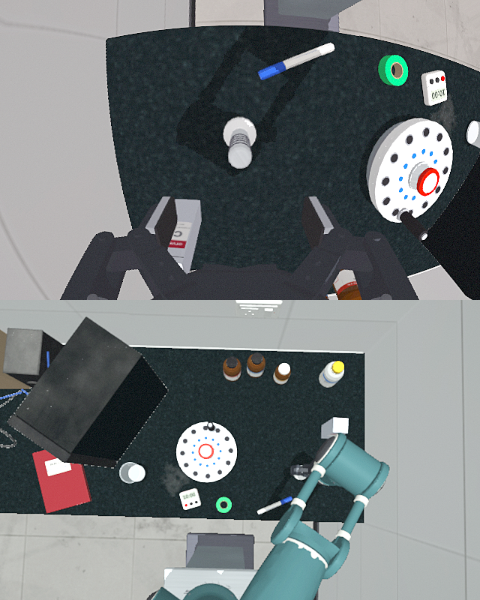

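The wrist view (upper half) shows the tool's top face near full-size pixel (320,209) and its foot near (320,172). The top view shows the carousel handle resting at its far side as intended.

```bash
python3 - <<'E'
from h import *
z=np.load('wr1.npz'); im=z['im']; p,r=z['p'],z['r']; c=bot.get_calibration('wrist')
g=cv2.cvtColor(im,cv2.COLOR_RGB2GRAY)
m=(g>90).astype(np.uint8); m[:140]=0;m[240:]=0;m[:,:280]=0;m[:,365:]=0
n,l,st,ce=cv2.connectedComponentsWithStats(m); i=1+st[1:,4].argmax(); y,x=np.nonzero(l==i); print(st[i])
foot=np.c_[x,y][y<175]; top=np.c_[x,y][y>205]
for nm,Q,zz in(('foot0',foot,.010),('top',top,.12)):
    P=np.array([wray(c,p,r,a,b,zz)[:2] for a,b in Q],np.float32); print(nm,P.min(0),P.max(0),cv2.minEnclosingCircle(P))
cv2.imwrite('pics/cr2.png',cv2.resize(im[140:240,270:370,::-1],None,fx=6,fy=6,interpolation=0))
E
```

```text
[ 297  155   46   70 2281]
foot0 [ 0.4616426  -0.31934854] [ 0.48368993 -0.2702625 ] ((0.4818360209465027, -0.29478901624679565), 0.024618610739707947)
top [ 0.48377964 -0.30754355] [ 0.49943674 -0.2825005 ] ((0.4872540235519409, -0.29496216773986816), 0.013036934658885002)
```

View pics/cr2.png

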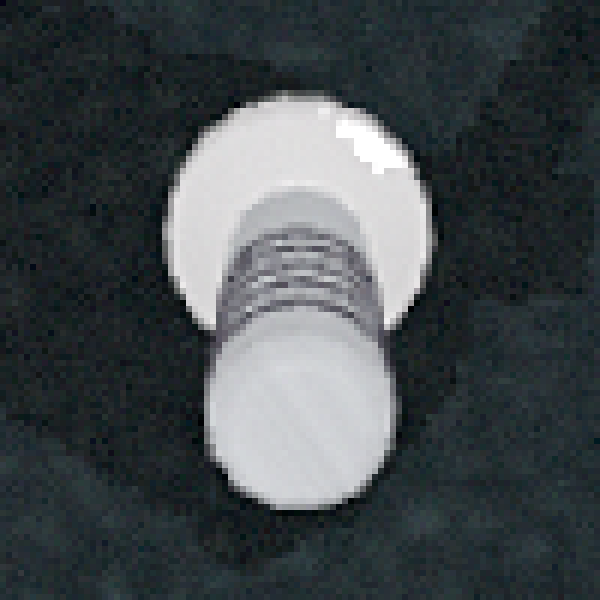

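The crop shows the foot and the top face upright and in line, which puts the tool at about x 0.4866, y -0.295.

Emit:
jog_arm(motion=[[1,-1.5,0,14,0],[1,0,0,35,0],[1,0,0,35,0],[1,0,0,22,0],[1,0,0,8,0],[1,0,0,0,0],[-1,0,0,0,0],[-1,0,0,0,0],[-1,0,0,0,0],[-1,0,0,0,0]], force=60)

```text
time: 19.08
tool_pos: [0.4895, -0.2954, 0.0766]
tcp_rot: [-0.0, 3.139, -0.003]
wrist_force: [-0.5, 0.5, 0.5]
width: 0.452
grip_force: 0.0
```

Emit:
jog_arm(motion=[[-1,0,0,0,0],[-1,0,0,0,0],[-1,0,0,0,0],[-1,0,0,0,0],[-1,0,0,0,0]])

```text
time: 19.5
tool_pos: [0.4892, -0.2951, 0.0763]
tcp_rot: [0.001, 3.139, -0.002]
wrist_force: [1.0, 0.7, 5.5]
width: 0.273
grip_force: 59.0
```

Emit:
jog_arm(motion=[[-1,0,0,-12,0],[-1,0,0,-35,0],[-1,0,0,-35,0],[-1,0,0,-28,0],[-1,0,0,-5,0],[-1,-3,15,0,0],[-1,-6,33,0,0],[-1,-6,33,0,0],[-1,-6,33,0,0],[-1,-6,33,0,0]])

```text
time: 20.33
tool_pos: [0.514, -0.1461, 0.188]
tcp_rot: [-0.002, -3.139, -0.001]
wrist_force: [0.7, -0.9, -3.1]
width: 0.275
grip_force: 59.6
```

Emit:
jog_arm(motion=[[-1,-6,33,0,0],[-1,-6,33,0,0],[-1,-6,33,0,0],[-1,-6,33,0,0],[-1,-6,27,0,0],[-1,-3,14,0,0],[-1,0,0,0,0],[-1,0,0,0,0],[-1,0,0,0,0]])

```text
time: 21.08
tool_pos: [0.5473, 0.0249, 0.1885]
tcp_rot: [0.0, -3.14, 0.001]
wrist_force: [0.6, -0.1, -1.0]
width: 0.275
grip_force: 59.7
```

```bash
python3 - <<'E'
from h import *
s=bot.read_state(); im,d,c=cam('wrist'); np.savez('wr2.npz',im=im,d=d,p=s['tool_pos'],r=s['tcp_rot']); im2,d2,c2=cam('scene')
print(s['tool_pos'],s['tcp_rot'])
a=cv2.resize(im[100:300,220:420],(590,590)); b=cv2.resize(im2[140:260,200:340],None,fx=1.5,fy=1.5)
o=np.zeros((590,800,3),np.uint8); o[:,:590]=a; o[:180,590:800]=b; save('wr2.png',o)
E
```

```text
[0.54727927 0.02485076 0.18847693] [ 1.32771692e-04 -3.13964693e+00  1.06873293e-03]
```

View pics/wr2.png

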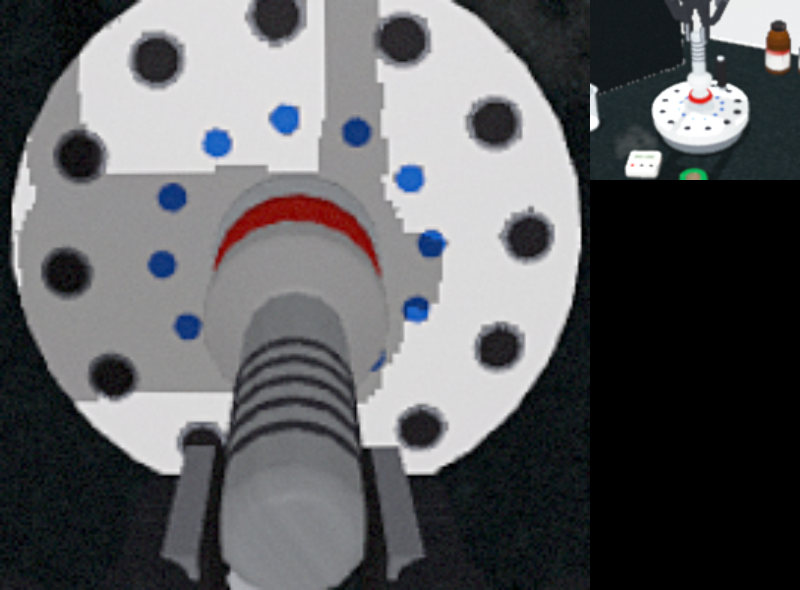

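The view shows the foot above the cap, centred left to right (foot columns 206–390, cap 214–381). The near edge of the cap is at crop row 193 and the near edge of the foot at row 222.

```bash
python3 - <<'E'
from h import *
z=np.load('wr2.npz'); p,r=z['p'],z['r']; c=bot.get_calibration('wrist')
f=lambda u,v,zz: wray(c,p,r,u/2.95+220,v/2.95+100,zz)
print('cap near',f(298,193,.0895)); 
for zz in(.1122,.1222): print('foot near',f(298,222,zz), f(206,310,zz),f(390,310,zz))
E
```

```text
cap near [0.51959912 0.02611388 0.0895    ]
foot near [0.52298502 0.02601591 0.1122    ] [5.48438830e-01 5.25574044e-05 1.12200000e-01] [0.54845481 0.05205244 0.1122    ]
foot near [0.52057092 0.0259701  0.1222    ] [0.54497797 0.00107445 0.1222    ] [0.5449933  0.05093592 0.1222    ]
```

Emit:
jog_arm(motion=[[-1,1,0,10,0],[-1,0,0,8,0],[-1,0,0,4,0],[-1,0,0,3,0],[-1,0,0,3,0],[-1,0,0,3,0]])

```text
time: 21.68
tool_pos: [0.5484, 0.025, 0.161]
tcp_rot: [0.0, 3.139, -0.001]
wrist_force: [-4.7, -0.8, 14.1]
width: 0.279
grip_force: 61.4
```

Emit:
jog_arm(motion=[[-1,0,0,2,0],[-1,0,0,2,0],[-1,0,0,2,0],[-1,0,0,2,0]])

```text
time: 22.02
tool_pos: [0.5487, 0.025, 0.1537]
tcp_rot: [0.0, 3.138, -0.001]
wrist_force: [-2.1, -0.6, 7.9]
width: 0.275
grip_force: 60.9
```

Emit:
jog_arm(motion=[[-1,0,0,2,0],[-1,0,0,2,0],[-1,0,0,2,0]])

```text
time: 22.27
tool_pos: [0.5491, 0.0251, 0.1485]
tcp_rot: [0.0, 3.137, -0.001]
wrist_force: [-6.0, -0.3, 25.4]
width: 0.274
grip_force: 62.5
```

Emit:
jog_arm(motion=[[-1,0,0,1,0],[-1,0,0,0,0],[-1,0,0,0,0]])

```text
time: 22.52
tool_pos: [0.5497, 0.0251, 0.1487]
tcp_rot: [0.0, 3.136, -0.001]
wrist_force: [-5.3, -0.9, 19.3]
width: 0.274
grip_force: 62.0
```

Emit:
jog_arm(motion=[[-1,0,0,-6,0],[-1,0,0,-20,0],[-1,0,0,-20,0],[-1,4,-20,0,0],[-1,6,-33,0,0],[-1,6,-33,0,0],[-1,6,-33,0,0],[-1,6,-33,0,0],[-1,6,-33,0,0],[-1,6,-33,0,0]])

```text
time: 23.35
tool_pos: [0.5064, -0.194, 0.1888]
tcp_rot: [-0.0, -3.141, -0.001]
wrist_force: [1.3, -0.1, -1.9]
width: 0.273
grip_force: 59.7
```

Emit:
jog_arm(motion=[[-1,6,-33,0,0],[-1,6,-33,0,0],[-1,6,-28,0,0],[-1,1,-8,0,0],[-1,0,0,10,0],[-1,0,0,30,0],[-1,0,0,30,0],[-1,0,0,25,0],[-1,0,0,10,0],[-1,0,0,0,0]])

```text
time: 24.18
tool_pos: [0.4853, -0.2913, 0.08]
tcp_rot: [0.001, -3.135, -0.008]
wrist_force: [-0.5, -0.5, -2.9]
width: 0.272
grip_force: 59.8
```

Emit:
jog_arm(motion=[[-1,0,0,1,0],[-1,0,0,1,0],[-1,0,0,1,0],[-1,0,0,0,0]])

```text
time: 24.52
tool_pos: [0.4894, -0.2952, 0.0832]
tcp_rot: [-0.0, 3.139, -0.003]
wrist_force: [0.0, 0.7, -2.0]
width: 0.272
grip_force: 59.8
```

Emit:
jog_arm(motion=[[-1,0,0,1,0],[-1,0,0,0,0],[-1,0,0,0,0]])

```text
time: 24.77
tool_pos: [0.4883, -0.2948, 0.081]
tcp_rot: [0.0, 3.141, -0.001]
wrist_force: [0.4, 0.0, -2.2]
width: 0.277
grip_force: 59.8
```

Emit:
jog_arm(motion=[[-1,0,0,1,0],[-1,0,0,1,0],[-1,0,0,1,0],[-1,0,0,0,0],[-1,0,0,0,0]])

```text
time: 25.18
tool_pos: [0.488, -0.2945, 0.0773]
tcp_rot: [-0.0, -3.141, -0.0]
wrist_force: [0.0, -0.5, -1.7]
width: 0.272
grip_force: 59.8
```

Emit:
jog_arm(motion=[[-1,0,0,1,0],[-1,0,0,0,0],[-1,0,0,0,0]])

```text
time: 25.43
tool_pos: [0.4881, -0.2946, 0.0764]
tcp_rot: [-0.0, -3.142, -0.0]
wrist_force: [0.1, -0.1, -1.6]
width: 0.271
grip_force: 59.8
```

Emit:
jog_arm(motion=[[-1,0,0,1,0],[-1,0,0,0,0],[-1,0,0,0,0]])

```text
time: 25.68
tool_pos: [0.4886, -0.2947, 0.0764]
tcp_rot: [0.0, 3.141, -0.001]
wrist_force: [-0.7, 0.9, 4.2]
width: 0.277
grip_force: 60.4
```

Emit:
jog_arm(motion=[[-1,0,0,1,0],[-1,0,0,0,0],[-1,0,0,0,0]])

```text
time: 25.93
tool_pos: [0.4891, -0.295, 0.0764]
tcp_rot: [0.0, 3.14, -0.001]
wrist_force: [-2.3, 3.2, 10.3]
width: 0.269
grip_force: 61.1
```

Emit:
jog_arm(motion=[[-1,0,0,-1,0],[-1,0,0,0,0],[1,0,0,0,0],[1,0,0,0,0],[1,0,0,0,0],[1,0,0,0,0],[1,0,0,0,0],[1,0,0,0,0]])

```text
time: 26.6
tool_pos: [0.488, -0.2946, 0.0753]
tcp_rot: [-0.0, -3.141, -0.0]
wrist_force: [-0.3, 0.1, 0.3]
width: 0.997
grip_force: 0.0
```

Emit:
jog_arm(motion=[[1,0,0,-10,0],[1,0,0,-25,0],[1,0,0,-30,0],[1,0,0,-30,0],[1,0,0,-10,0],[1,0,0,0,0],[1,0,0,0,0]])

```text
time: 27.18
tool_pos: [0.4884, -0.2948, 0.1811]
tcp_rot: [0.0, 3.14, -0.001]
wrist_force: [-0.6, 0.1, 0.0]
width: 0.999
grip_force: 0.0
```

```bash
python3 - <<'E'
from h import *
s=bot.read_state(); im,d,c=cam('wrist'); im2,d2,c2=cam('scene'); it,dt,ct=cam('top')
print(s['tool_pos'],s['width'])
cap=[];h=[]
for v in range(150,230):
    for u in range(240,310):
        q=world(ct,u,v,d=dt[v,u])
        if np.hypot(q[0]-.5464,q[1]-.0252)<.02: cap.append(q[2])
        if .115<q[2]<.14:h.append(q)
print('cap z',np.median(cap),'handle',np.mean(h,0))
save('end.png',cv2.resize(np.vstack([im,im2]),(480,600)))
E
```

```text
[ 0.48841661 -0.29480014  0.18111049] 0.9993437782997323
cap z 0.07250365414069537 handle [0.62448692 0.01020756 0.12878695]
```

View pics/end.png

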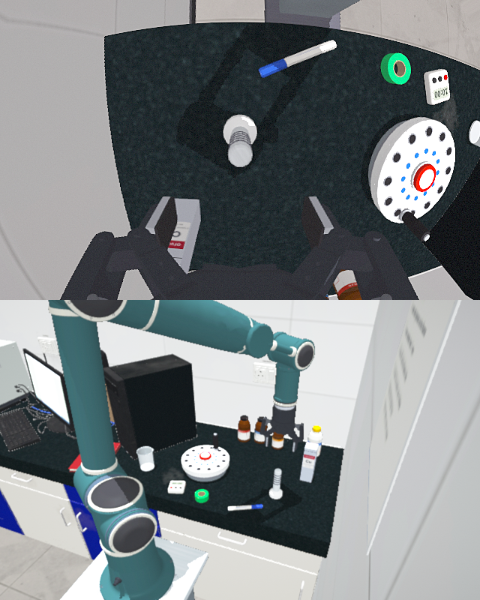

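The pictures show the tool standing upright (wrist view, about (238,150)), the cap flat on its hub at a height of 72.5 mm, the handle unmoved, and the beaker and carton in place with the gripper clear of everything.

```bash
python3 -c "
from workcell import bot
print(bot.finish_job())"
```

```text
the job is handed in; nothing more can be done
None
```

I left the carousel at the middle of its tight spot, pressed the lock cap home with the seating tool, stood the tool upright again without disturbing the beaker or carton, and handed the job in after about 27 s; no verdict was returned.

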